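# Lay out the lens-care kit on its matching bamboo pads

## Robot

A 6-joint arm with a two-finger parallel gripper is mounted at the origin on the work surface. World frame = base frame: x ahead of the robot, y to its left, z up, the work surface at z = 0. Lengths are in m, angles in rad, forces in N, time in s.
With the tool pointing down it reaches from about 0.275 to 1 m from the base axis. Payload 8.4 kg.
Tool frame: the origin (TCP) lies on the mounting face of the last link; the fingertips stand 173 mm ahead of it and the grasp point (between the pads) lies 155 mm ahead of it; z points along the fingers, y is the direction in which the jaws open and shut (so a half turn about z gives the same grasp; the last joint's range is limited). The gripper opens to 85 mm and grips with 20 to 120 N. Pads are 22 mm wide; open, the fingers measure 114 mm over their backs; the gripper's body (76 mm by 85 mm) begins 54 mm behind the grasp point. The pads swing forward as they close: fully open they stand 13 mm farther back than shut.
Start: joints at [1.286, 0.353, 1.633, -0, 1.155, -0.002], TCP at [0.174, 0.6, 0.405] pointing down, gripper open.
Joint ranges: [-2.63, 2.63], [-0.92, 2.1], [0.06, 2.66], [-1.3, 4.44], [0, 2.69], [-3.02, 3.02]. Speed limits (rad/s): [2.22, 2.22, 2.79, 3.14, 3.14, 3.14].

## Interface

Orientations are given as [roll, pitch, yaw] about the fixed x, y, z axes, in that order (R = Rz(yaw) Ry(pitch) Rx(roll)).
In Python, from cell import robot gives the robot as it stands. The module is installed in compiled form; this text tells all that it offers.
- The arm moves only by the tool send_rows, never from a script. Its argument "motion" is one flat list of numbers, 5 for each row, row after row: the closure, from 0 (fully open) to 1 (shut), then the shift along the world's x, y, z in mm, then the turn about the world's z in degrees. In form: [gripper, x, y, z, yaw, gripper, x, y, z, yaw, ...]. A call has 1 to 5 rows; each row is the pose to reach, as a shift and turn from the pose measured when the call began; what a row does not reach only later rows make up. A row lasts 1/8 s, in which the tool goes at most 62.5 mm and 10.7 degrees, less where a joint would pass 70% of its speed; a pose out of reach is approached as far as the arm can. A call with a gripper value outside its range is refused whole. The fingers move at their own pace and stop on an object; "newtons" is the grip in N (left out, the last holds). Time passes only in rows, so rows that repeat a pose let the fingers close. It gives the time, the measured TCP pose, the force and the opening at its end, in the units of the state.
- robot.get_state(): the state, without advancing time (a new reading comes with each control period).
- robot.capture(name): name is "side" or "top"; returns a dict with "color" (480x640x3 uint8, blue, green, red), "range_z" (480x640 float32, m along the optical axis (not along the pixel's ray), 0 where there is no reading), "K" (3x3 intrinsics, pixels), "T" (4x4, takes a point from camera to world coordinates). Camera axes: x right, y up, looking along -z (the intrinsics and any distortion apply to the point x, -y, -z); pixel columns grow to the right and rows downward; lengths in m; the calibration is good to about 2 mm. A picture is of the moment at which its call begins.
- robot.finish_job(): hands the job in, once; it reports no verdict.
The state is a dict: "t": time; "qpos": joint angles; "dq": joint speeds; "effort": joint torques, N m; "position": TCP position; "orientation": TCP orientation; "force": force on the tool from outside, world axes, zero at the start; "moment": the same for the moment, N m; "opening": finger opening in m.
Only numpy, scipy, OpenCV 4.12 (cv2) and the standard library are available. Lean on these libraries where they do the work, as an engineer would, in place of code of your own. Each camera call takes 0.05 s, during which the arm holds its last target.

## Task

Put each piece of the lens kit in the middle of the bamboo pad whose inlaid outline has its shape and size: the large squeeze bottle and the small drop bottle standing upright on the large and the small round pad, the orange lens case lids up on the pad with the oval outline, and the lens inserter lying on the long narrow pad, these last two lengthwise in their outlines (either way round). Leave the tumbler and the soap dish where they are.

Things in the scene. Friction and masses are not known exactly. Their poses are not given: they have to be found in the camera images.
- squeeze_bottle: The larger closed white plastic squeeze bottle, standing upright: round body 42 mm in diameter, 92 mm tall with its narrower cap; the straight body reaches at least from 5 to 50 mm above its base. 60 to 130 g. Origin: centre of its underside; z up.
- drop_bottle: The smaller closed white plastic drop bottle, standing upright: round body 26 mm in diameter, 60 mm tall with its narrower cap; the straight body reaches at least from 5 to 33 mm above its base. 17 to 35 g. Origin: centre of its underside; z up.
- lens_case: Orange contact lens tray, lying flat: a stadium-shaped base 68 mm long (x), 32 mm wide (y) and 12 mm high, its long sides straight and parallel over the middle 36 mm, and two round lids 29 mm in diameter and 6 mm high on it at x = -18 and +18 mm (18 mm high in all). About 30 g. Origin: centre of its underside; x along its length, z up.
- inserter: Lens inserter, lying flat: a straight stick 76 mm long (x) whose middle is a square clear plastic grip 12 by 12 mm with a blue core, from x = -29 to +21 mm, with a short black rubber end at -x and a thin neck with a small black rubber cup at +x. 15 g. Origin: centre of its underside; x along its length, z up.
- round_pad_large: Large round bamboo coaster, 92 mm in diameter, with a ring-shaped outline of 58 mm inner diameter, for the larger bottle; 8 mm thick, fixed to the counter, top face flat and level with nothing standing up. A thin dark inlaid line on it is the outline of one thing with 8 mm to spare all round. Origin: centre of its underside, on the counter.
- round_pad_small: Small round bamboo coaster, 68 mm in diameter, with a ring-shaped outline of 42 mm inner diameter, for the smaller bottle; 8 mm thick, fixed to the counter, top face flat and level with nothing standing up. A thin dark inlaid line on it is the outline of one thing with 8 mm to spare all round. Origin: centre of its underside, on the counter.
- oval_pad: Rectangular bamboo pad, 100 mm (x) by 66 mm (y), with an oval (stadium) outline 84 by 48 mm inside, long along x, for the lens case; 8 mm thick, fixed to the counter, top face flat and level with nothing standing up. A thin dark inlaid line on it is the outline of one thing with 8 mm to spare all round. Origin: centre of its underside, on the counter.
- long_pad: Long narrow bamboo pad, 116 mm (x) by 46 mm (y), with a rectangular outline 92 by 28 mm inside, long along x, for the inserter; 8 mm thick, fixed to the counter, top face flat and level with nothing standing up. A thin dark inlaid line on it is the outline of one thing with 8 mm to spare all round. Origin: centre of its underside, on the counter.
- tumbler: Bystander: open white ceramic tumbler, 70 mm across the rim, 88 mm tall, loose, standing at the robot's far right of the work. Origin: centre of its underside.
- soap_dish: Bystander: white ceramic soap dish, 90 mm (x) by 130 mm (y), 12 mm high, with a yellow bar of soap stuck on it (34 mm high in all), loose, at the far left of the work. Origin: centre of its underside. (Besides, a fixed chrome mirror, 0.3 m tall, is clamped to the counter's edge 0.7 m to the robot's left, outside the work.)
Mind the look-alikes: they are no part of the job. There is more than one size of the lens_case; the one meant has the size given above.

How it is judged:
By the outcome, as a careful person would: the job done as asked, in the order asked, and still so for the second after the job is handed in, with the robot touching nothing.
It also fails if it takes over 112 s, if anything falls off the work surface, if the arm or the gripper's body presses on something with over 40 N, if the wrist force passes 120 N, or if a joint passes its speed limit or range.

## Working session

There is one attempt and no reset: what is moved stays moved. The work goes in short steps, Python scripts to look and compute and a tool call to move; the robot and the scene stay as the last step left them, time stands still between calls to the robot, and variables do not carry over. Pictures are saved under pics/ and viewed, and the job is handed in when it is done.

Besides the shell and the picture viewer there is one more tool, called after "Request:" as name(argument=value, ...), one argument or row to a line, values as JSON. send_rows: Moves the arm, as the interface text tells. Its arguments: {"type":"object","properties":{"motion":{"type":"array"},"newtons":{"type":"number"}},"required":["motion"]}

```bash
mkdir -p pics; python3 - <<'E'
from cell import robot
import cv2,numpy as np
print(robot.get_state())
for n in("top","side"):
    c=robot.capture(n); np.savez(f"pics/{n}0.npz",**c); cv2.imwrite(f"pics/{n}0.png",c["color"])
    print(n,c["K"],c["T"].round(4),[k for k in c], (c["range_z"]>0).mean())
E
```

```text
{'t': 0.0, 'qpos': array([ 1.28558167e+00,  3.53670891e-01,  1.63414560e+00, -1.53386668e-05,
        1.15520068e+00, -2.42309502e-03]), 'dq': array([-0.00027944,  0.0010304 , -0.00028183, -0.00081211,  0.00074631,
        0.00053553]), 'effort': array([ 2.99555948e-03, -6.05249190e+01, -3.42074597e+01,  1.85572048e-04,
        9.13068478e-03, -6.69919544e-06]), 'position': array([0.17434765, 0.59994236, 0.4039424 ]), 'orientation': array([-3.14016811e+00,  1.05723779e-05,  2.85880730e+00]), 'force': array([-0.18047006,  0.5269162 , -0.57707852]), 'moment': array([ 0.00593723, -0.01769764, -0.03922668]), 'opening': 0.08561466089386481}
top [[463.06727714   0.         315.09254062]
 [  0.         463.06727714 244.95847298]
 [  0.           0.           1.        ]] [[-0.0172  0.9852 -0.1707  0.3702]
 [-0.9996 -0.0211 -0.0207 -0.0095]
 [-0.024   0.1702  0.9851  1.0534]
 [ 0.      0.      0.      1.    ]] ['color', 'range_z', 'K', 'T'] 0.9959114583333334
side [[443.265793     0.         324.259096  ]
 [  0.         443.265793   233.83657851]
 [  0.           0.           1.        ]] [[ 0.9563  0.1981 -0.2149  0.3587]
 [-0.2921  0.6734 -0.6791 -0.5663]
 [ 0.0102  0.7123  0.7018  0.6239]
 [ 0.      0.      0.      1.    ]] ['color', 'range_z', 'K', 'T'] 0.9960546875
```

View pics/top0.png

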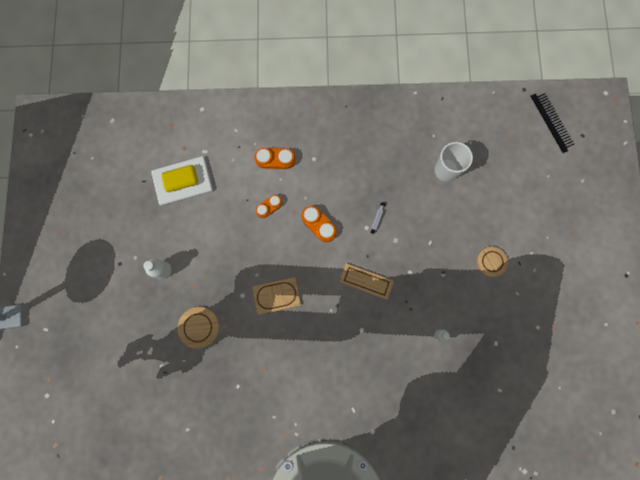

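View pics/side0.png

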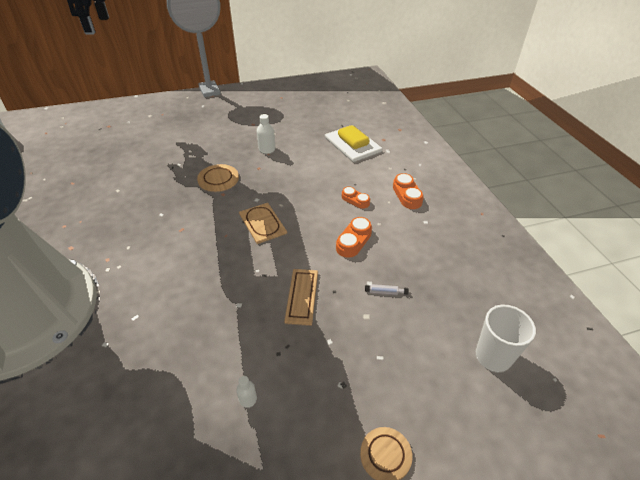

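The top view shows orange cases at (275,158), (269,206) and (319,223), the inserter at (378,217), the squeeze bottle at (155,268), and the drop bottle in shadow at (442,335). The pads are at (198,327), (277,296), (367,280) and (492,261).

```bash
cat > h.py <<'E'
import numpy as np,cv2
def ray(c,uv,z):
    uv=np.atleast_2d(np.asarray(uv,float));K=c["K"];T=c["T"]
    d=np.c_[(uv[:,0]-K[0,2])/K[0,0],-(uv[:,1]-K[1,2])/K[1,1],-np.ones(len(uv))]@T[:3,:3].T
    o=T[:3,3]; s=(z-o[2])/d[:,2]; return o+d*s[:,None]
def proj(c,P):
    T=c["T"];K=c["K"];p=(np.atleast_2d(P)-T[:3,3])@T[:3,:3]
    return np.c_[K[0,0]*p[:,0]/-p[:,2]+K[0,2],K[1,1]*-p[:,1]/-p[:,2]+K[1,2]]
def cloud(c):
    h,w=c["range_z"].shape;K=c["K"];v,u=np.mgrid[:h,:w];r=c["range_z"]
    p=np.stack([(u-K[0,2])/K[0,0]*r,-(v-K[1,2])/K[1,1]*r,-r],-1)
    return p@c["T"][:3,:3].T+c["T"][:3,3]
def rect(c,m,z,minA=60):
    out=[]
    for k in cv2.findContours(m.astype(np.uint8),cv2.RETR_EXTERNAL,cv2.CHAIN_APPROX_NONE)[0]:
        if cv2.contourArea(k)<minA: continue
        k=k[:,0]; P=ray(c,k,z)[:,:2]*1000
        (a,b),(w,h),an=cv2.minAreaRect(P.astype(np.float32))
        if w<h: w,h,an=h,w,an+90
        out.append((k.mean(0).round(),np.round([a,b,w,h,(an+90)%180-90],1)))
    return out
def hsv(c): return cv2.cvtColor(c["color"],cv2.COLOR_BGR2HSV)
E
python3 - <<'E'
from h import *
for n in("top","side"):
    c=dict(np.load(f"pics/{n}0.npz")); H=hsv(c); P=cloud(c)
    print(n,"plane z med",np.median(P[...,2][200:400:7,100:500:7]))
    o=((H[...,0]<14)&(H[...,1]>190)&(H[...,2]>90))
    o=cv2.morphologyEx(o.astype(np.uint8),cv2.MORPH_CLOSE,np.ones((3,3)))
    print("orange");[print(*r) for r in rect(c,o,.010)]
    b=((H[...,0]>8)&(H[...,0]<24)&(H[...,1]>75)&(H[...,1]<190)&(H[...,2]>30)); b=cv2.morphologyEx(b.astype(np.uint8),cv2.MORPH_CLOSE,np.ones((5,5)))
    print("bamboo");[print(*r) for r in rect(c,b,.008,200)]
    z=P[...,2]; m=(z>.02)&(z<.15)&(P[...,0]>.1)&(P[...,0]<.9)&(abs(P[...,1])<.6)
    for k in cv2.findContours(m.astype(np.uint8),cv2.RETR_EXTERNAL,cv2.CHAIN_APPROX_NONE)[0]:
        if cv2.contourArea(k)<20: continue
        q=np.zeros(m.shape,np.uint8);cv2.drawContours(q,[k],-1,1,-1);q=(q>0)&m
        print("tall",k[:,0].mean(0).round(),(P[q].mean(0)*1000).round(),z[q].max().round(3))
    big=lambda x0,y0,w,h,s:cv2.resize(c["color"][y0:y0+h,x0:x0+w],None,fx=s,fy=s,interpolation=2)
    if n=="top": cv2.imwrite("pics/t_crop.png",big(230,130,200,150,4)); cv2.imwrite("pics/t_crop2.png",big(130,230,200,120,4)); cv2.imwrite("pics/t_crop3.png",big(330,230,200,120,4))
    else: cv2.imwrite("pics/s_crop.png",big(320,160,160,120,5))
E
```

```text
top plane z med 0.0013984427449077463
orange
bamboo
[198. 327.] [370.5 278.2  91.1  90.2 -45.1]
[276. 296.] [437.6 102.1  99.9  66.7 -79. ]
[366. 281.] [ 466.7 -101.4  115.8   46.5   68.2]
[492. 261.] [ 506.3 -386.2   69.2   65.   -47.6]
[318. 224.] [601.9   3.9  99.6  49.6  43.4]
[268. 206.] [646.2 119.7  69.1  36.6 -54.5]
[263. 155.] [768.6 136.3  55.3  37.4 -14.7]
tall [442. 335.] [ 346. -256.   44.] 0.064
tall [157. 268.] [499. 355.  64.] 0.099
tall [319. 223.] [600.   2.  27.] 0.033
tall [273. 199.] [658. 107.  22.] 0.024
tall [180. 178.] [712. 322.  34.] 0.041
tall [285. 158.] [759.  78.  27.] 0.032
tall [265. 155.] [763. 129.  27.] 0.033
tall [453. 160.] [ 729. -302.   63.] 0.092
side plane z med 0.001057759848037798
orange
[353. 236.] [597.7   5.4 107.8  46.4  42.7]
[354. 197.] [642.4 120.3  61.1  35.1 -40.6]
[405. 189.] [760.6 112.7  89.3  51.5  84.5]
bamboo
[386. 455.] [ 505.3 -386.2   69.    65.2  -16.8]
[301. 297.] [ 465.1 -104.2  120.1   46.8   68.7]
[354. 237.] [602.4   7.3 119.7  54.8  42.4]
[262. 223.] [436.1  98.4 106.1  67.  -79.2]
[355. 197.] [644.5 119.8  78.2  49.4 -56.2]
[408. 191.] [763.3 109.5 126.1  59.3  86.6]
[218. 179.] [368.9 273.5  99.8  98.9  49.2]
[524. 112.] [1138.   264.2  582.2  396.6  -89.8]
[222.  45.] [ 476.6 1115.8  780.3  110.5   84.1]
[92. 46.] [  67.8 1243.4 1122.2  629.5  -79.6]
tall [245. 389.] [ 344. -265.   43.] 0.064
tall [504. 334.] [ 725. -300.   62.] 0.091
tall [348. 240.] [580. -17.  26.] 0.03
tall [360. 224.] [618.  17.  26.] 0.03
tall [409. 187.] [759. 100.  26.] 0.03
tall [353. 136.] [709. 316.  31.] 0.037
tall [265. 131.] [499. 352.  55.] 0.094
```

View pics/t_crop.png

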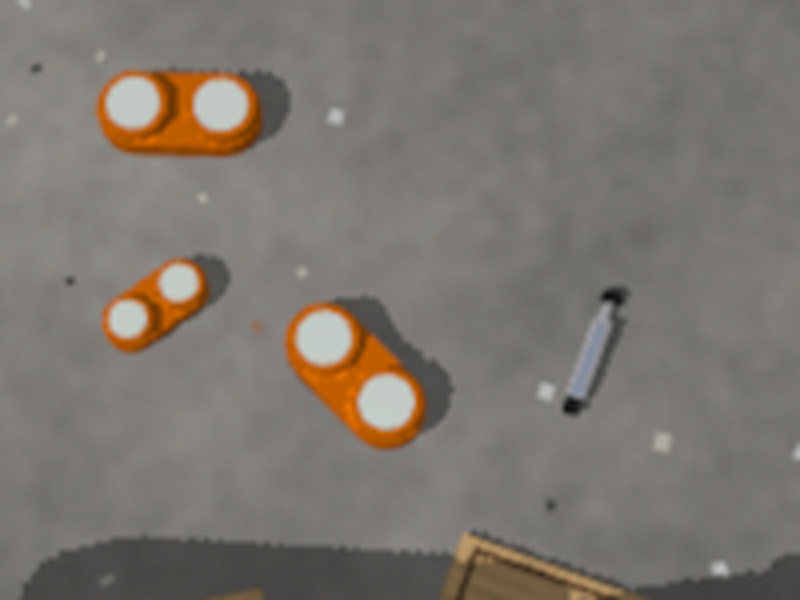

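View pics/t_crop2.png

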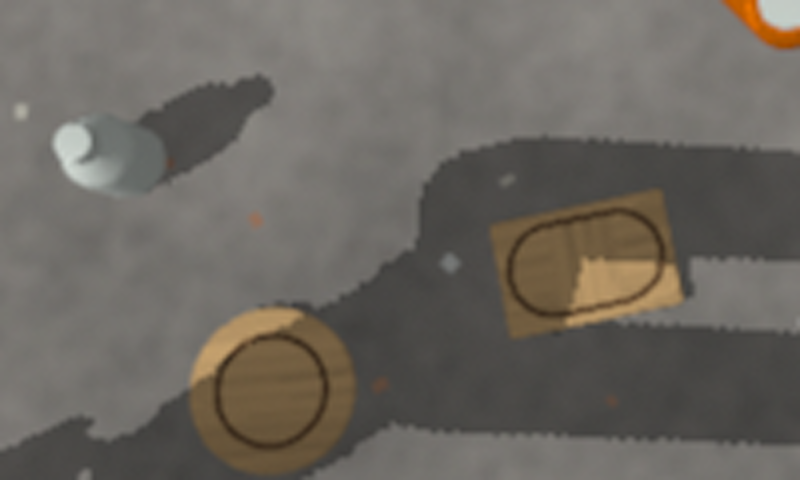

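View pics/t_crop3.png

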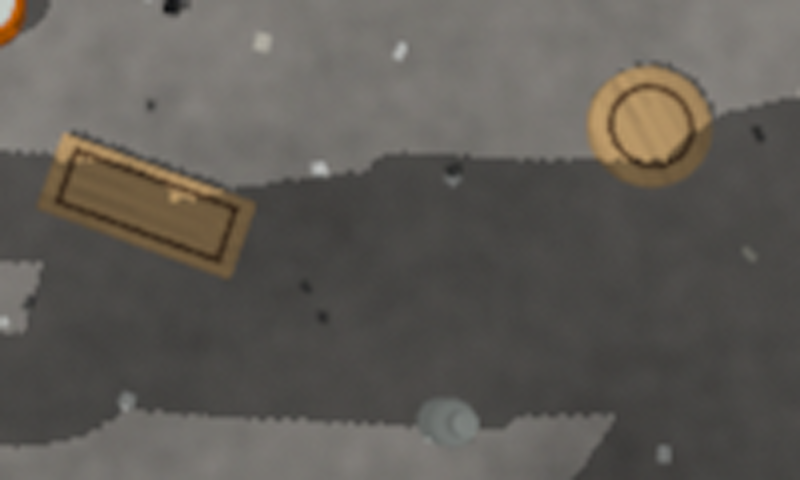

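The lid spacing settles which case is meant. The big pair, at (275,158) and (319,223), have lids about 48 mm apart. The small one at (269,206) has them about 35 mm apart against the specified 36 mm, so it is the 68 mm case. Next I refine all the poses.

```bash
python3 - <<'E'
from h import *
from scipy.optimize import least_squares
C={n:dict(np.load(f"pics/{n}0.npz")) for n in("top","side")}
def ell(c,m,z):
    for k in cv2.findContours(m.astype(np.uint8),cv2.RETR_EXTERNAL,cv2.CHAIN_APPROX_NONE)[0]:
        if cv2.contourArea(k)>15:
            M=cv2.moments(k); yield (M['m10']/M['m00'],M['m01']/M['m00']),cv2.contourArea(k)
def win(m,x0,x1,y0,y1):
    q=np.zeros_like(m);q[y0:y1,x0:x1]=m[y0:y1,x0:x1];return q
W={"top":dict(case=(254,285,194,218),ins=(365,392,198,236)),"side":dict(case=(338,374,182,210),ins=(360,412,278,302))}
for n,c in C.items():
    H=hsv(c);
    white=(H[...,1]<60)&(H[...,2]>170)
    L=[uv for uv,a in ell(c,win(white,*W[n]["case"]),0)]
    if len(L)==2:
        P=ray(c,L,.018)[:,:2]*1000; d=P[1]-P[0]
        print(n,"case lids",P.round(1).tolist(),"mid",P.mean(0).round(1),"sp",np.linalg.norm(d).round(1),"ang",np.degrees(np.arctan2(d[1],d[0])).round(1))
    else: print(n,L)
    for nm,cw in dict(bigA=(250,300,140,172),bigB=(298,340,200,245)).items():
        if n=="top":
            L=[uv for uv,a in ell(c,win(white,*cw),0)]; P=ray(c,L,.02)[:,:2]*1000; print(nm,len(L),"sp",np.linalg.norm(P[1]-P[0]).round(1))
    V=H[...,2].astype(int)
    bl=(H[...,0]>95)&(H[...,0]<140)&(H[...,1]>25)
    print(n,"ins blue",rect(c,win(bl,*W[n]["ins"]),.009,15))
    print(n,"ins dark",[(ray(c,uv,.006)[0,:2]*1000).round(1) for uv,a in ell(c,win(V<40,*W[n]["ins"]),0)])
    Pc=cloud(c)
    for nm,g,r,zl in(("squeeze",(.499,.354),.021,(.01,.05)),("drop",(.346,-.26),.013,(.01,.033))):
        m=(np.hypot(Pc[...,0]-g[0],Pc[...,1]-g[1])<.06)&(Pc[...,2]>zl[0])&(Pc[...,2]<zl[1]); q=Pc[m]
        s=least_squares(lambda p:np.hypot(q[:,0]-p[0],q[:,1]-p[1])-r,g,loss="soft_l1",f_scale=.002)
        print(n,nm,m.sum(),(s.x*1000).round(1),"rms",np.sqrt((s.fun**2).mean())*1000)
        m=(np.hypot(Pc[...,0]-g[0],Pc[...,1]-g[1])<.06)&(Pc[...,2]>(.086 if r>.02 else .055));print("  cap",m.sum(),(Pc[m].mean(0)*1000).round(1))
    # inlaid outlines / pad by depth-free mask already; shape edges
    for nm,p in(("L",(.370,.278)),("S",(.506,-.386))):
        print(nm,proj(c,[[*p,.008]]).round(1))
E
```

```text
top case lids [[636.0, 134.4], [656.8, 105.2]] mid [646.4 119.8] sp 35.9 ang -54.6
bigA 2 sp 51.8
bigB 2 sp 51.9
top ins blue [(array([377., 220.]), array([ 607.9, -130.8,   42.7,    4.3,  -22.2]))]
top ins dark []
top squeeze 119 [502.5 364.2] rms 0.5375707683264337
  cap 82 [501.6 362.3  93.2]
top drop 30 [ 345.2 -260.2] rms 0.32736029056543087
  cap 40 [ 345.2 -259.1   60.1]
L [[197.8 327.3]]
S [[491.9 261. ]]
side [(362.55555555555554, 196.51555555555555), (348.65296803652967, 189.68036529680364), (365.21651560926483, 187.27895266868074)]
side ins blue [(array([384., 290.]), array([ 606.1, -133.9,   40.3,    4.5,  -20.6]))]
side ins dark []
side squeeze 245 [500.8 364.9] rms 1.456258666165037
  cap 49 [500.5 361.2  90.9]
side drop 141 [ 343.6 -259.2] rms 0.3922375610842858
  cap 96 [ 343.6 -261.2   60.5]
L [[217.8 175.8]]
S [[386.2 451.6]]
```

View pics/s_crop.png

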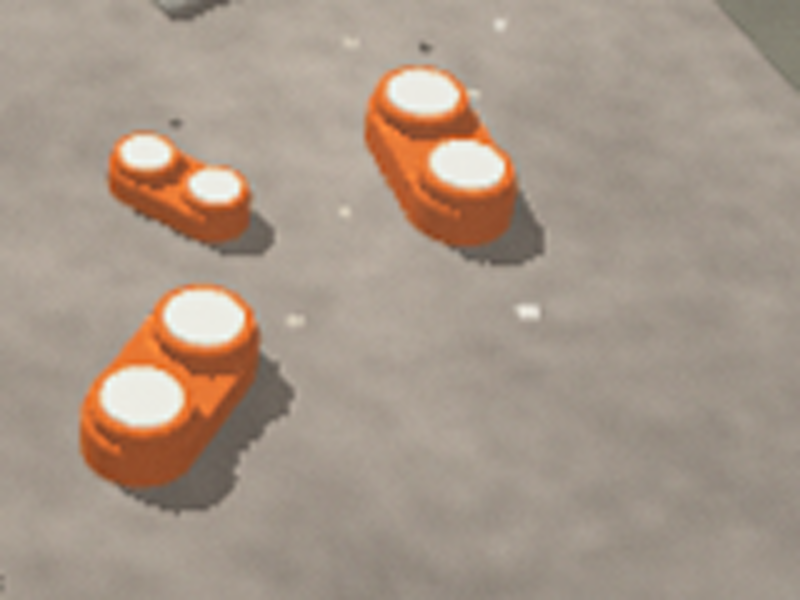

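The target is the small case: its lids are 35.9 mm apart, against 51.8 mm for the big ones. Its pixel is (269,206) in the top view and (354,197) in the side view. The squeeze bottle at about (502,363) goes first.

Request:
send_rows(
  motion=[0, 50, -36, -10, 0, 0, 100, -72, -20, 0, 0, 150, -108, -30, 0, 0, 200, -144, -40, 0, 0, 250, -180, -50, 0],
  newtons=30,
)

```text
t: 0.72
position: [0.4257, 0.4186, 0.3535]
orientation: [-3.14, -0.0, 2.859]
force: [0.9, 0.5, 0.4]
opening: 0.0853
```

Request:
send_rows(
  motion=[0, 40, -28, -10, 0, 0, 78, -57, -20, 0, 0, 78, -57, -30, 0, 0, 78, -57, -30, 0],
)

```text
t: 1.23
position: [0.503, 0.3614, 0.3224]
orientation: [-3.138, -0.002, 2.858]
force: [0.4, 0.5, -0.3]
opening: 0.0856
```

Request:
send_rows(
  motion=[0, -1, 2, -40, 0, 0, -1, 2, -80, 0, 0, -1, 2, -110, 0, 0, -1, 2, -125, 0, 0, -1, 2, -125, 0],
)

```text
t: 1.85
position: [0.5012, 0.364, 0.197]
orientation: [-3.137, -0.003, 2.859]
force: [0.0, 0.1, 0.0]
opening: 0.0856
```

```bash
cat > snap.py <<'E'
import sys
from h import *
from cell import robot
n,name,x,y,w,h,s=sys.argv[1],sys.argv[2],*map(int,sys.argv[3:8])
c=robot.capture(n); np.savez(f"pics/{name}.npz",**c)
cv2.imwrite(f"pics/{name}.png",cv2.resize(c["color"][y:y+h,x:x+w],None,fx=s,fy=s,interpolation=2))
E
python3 snap.py side s1 190 40 200 150 4
```

```text
(no output)
```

View pics/s1.png

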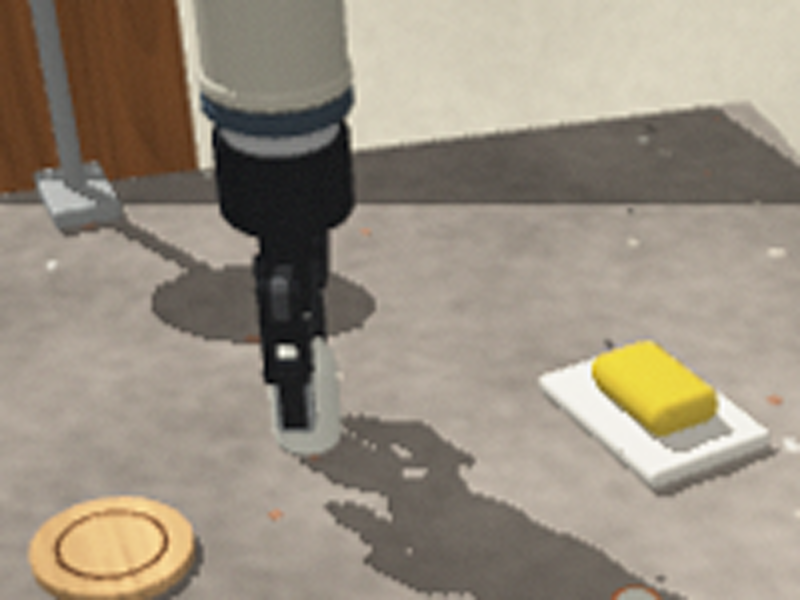

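The fingers straddle the bottle, so I close.

Request:
send_rows(
  motion=[0.5, 0, 0, 0, 0, 1, 0, 0, 0, 0, 1, 0, 0, 0, 0, 1, 0, 0, 0, 0, 1, 0, 0, 0, 0],
  newtons=35,
)

```text
t: 2.52
position: [0.5022, 0.3643, 0.1991]
orientation: [-3.14, -0.001, 2.859]
force: [-1.0, 0.3, 7.3]
opening: 0.0409
```

```bash
python3 snap.py side s2 190 40 200 150 4; python3 snap.py top t2 0 0 640 480 1
```

```text
(no output)
```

View pics/t2.png

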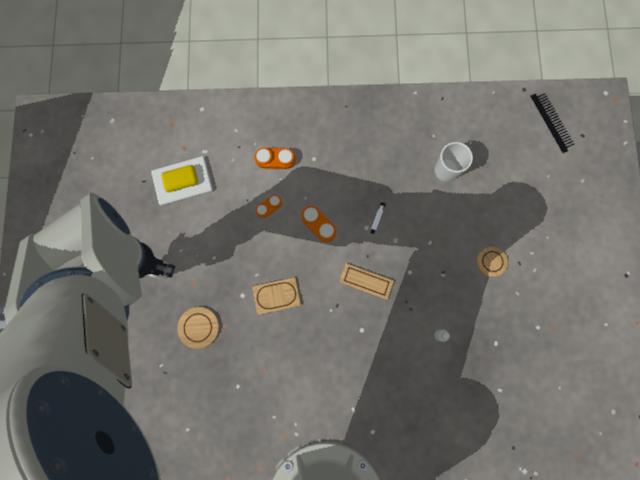

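Gripped, with the opening at 41 mm. The pads are now well lit at (198,327), (277,296) and (367,280), so I remeasure them.

```bash
python3 - <<'E'
from h import *
c=dict(np.load("pics/t2.npz"));H=hsv(c)
b=((H[...,0]>8)&(H[...,0]<24)&(H[...,1]>75)&(H[...,1]<190)&(H[...,2]>30)); b=cv2.morphologyEx(b.astype(np.uint8),cv2.MORPH_CLOSE,np.ones((5,5)))
for r in rect(c,b,.008,200):print(*r)
g=cv2.cvtColor(c["color"],cv2.COLOR_BGR2GRAY)
for nm,(u,v,ru) in dict(L=(198,327,17),O=(277,296,0),I=(367,280,0),S=(492,261,13)).items():
    # inlay: dark pixels within eroded pad mask
    q=np.zeros_like(b); n,lab=cv2.connectedComponents(b); q[lab==lab[v,u]]=1
    q=cv2.erode(q,np.ones((5,5)))
    bh=cv2.morphologyEx(g,cv2.MORPH_BLACKHAT,np.ones((7,7)))
    k=np.argwhere((q>0)&(bh>35))[:,::-1]
    P=(ray(c,k,.008)[:,:2]*1000).astype(np.float32)
    print(nm,len(k),np.round(cv2.minAreaRect(P)[0],1),np.round(cv2.minAreaRect(P)[1],1),round(cv2.minAreaRect(P)[2],1), "fitEllipse",np.round(cv2.fitEllipse(P)[0],1))
E
```

```text
[198. 327.] [370.  278.6  92.3  90.3  89. ]
[276. 296.] [437.9 102.3 100.3  66.1 -79. ]
[366. 281.] [ 466.6 -101.5  115.8   46.7   68.6]
[492. 261.] [ 505.1 -386.2   68.1   66.    88.8]
[318. 223.] [601.8   3.9  99.7  49.6  43.4]
[268. 206.] [646.1 119.6  69.1  36.9 -54.7]
[263. 155.] [768.6 136.3  55.3  37.4 -14.7]
L 143 [369.9 278.8] [64.2 60.8] 1.2 fitEllipse [370.3 279.1]
O 166 [438.3 102.5] [54.3 88.2] 10.2 fitEllipse [438.4 102.4]
I 187 [ 466.9 -101.3] [98.7 34.7] 68.6 fitEllipse [ 466.8 -101.5]
S 76 [ 506.2 -387.3] [48.  44.5] 41.6 fitEllipse [ 506.1 -387.1]
```

Request:
send_rows(
  motion=[1, 0, 0, 20, 0, 1, 0, 0, 45, 0, 1, -30, -20, 50, 0, 1, -65, -42, 50, 0, 1, -100, -65, 50, 0],
)

```text
t: 3.25
position: [0.4014, 0.2988, 0.2505]
orientation: [-3.141, -0.0, 2.859]
force: [0.6, 0.3, -0.5]
opening: 0.041
```

Request:
send_rows(
  motion=[1, -20, -14, 0, 0, 1, -32, -20, 0, 0, 1, -32, -20, 0, 0],
)

```text
t: 3.62
position: [0.3694, 0.2789, 0.2512]
orientation: [3.141, 0.001, 2.859]
force: [0.4, 0.0, -0.0]
opening: 0.0415
```

Request:
send_rows(
  motion=[1, 1, 0, -20, 0, 1, 1, 0, -35, 0, 1, 1, 0, -40, 0, 1, 1, 0, -40, 0],
)

```text
t: 4.12
position: [0.3705, 0.279, 0.2108]
orientation: [-3.142, 0.0, 2.859]
force: [-0.9, -0.2, -0.6]
opening: 0.0412
```

```bash
python3 snap.py side s3 140 40 200 150 4
```

```text
(no output)
```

View pics/s3.png

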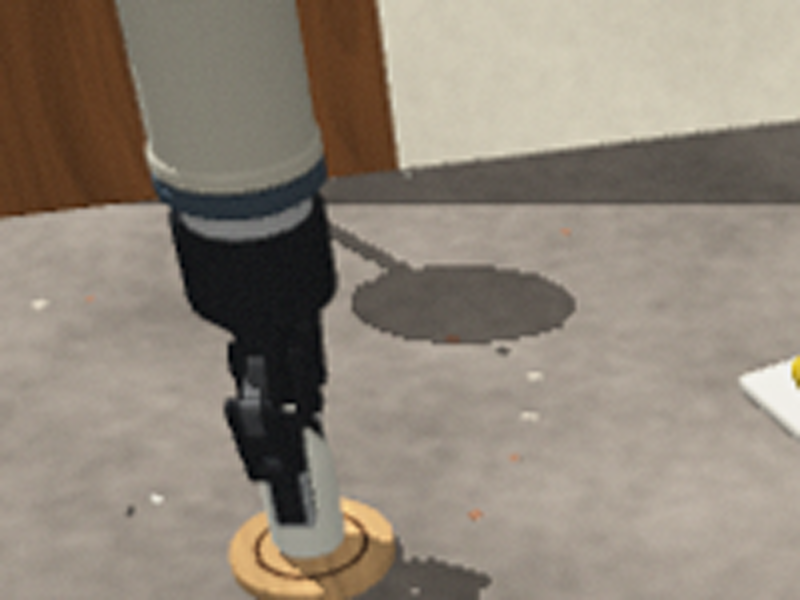

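The bottle is upright, just above the ring. I lower it until it touches, then release and rise.

Request:
send_rows(
  motion=[1, 0, 0, -2, 0, 1, 0, 0, -3, 0, 1, 0, 0, -3, 0],
)

```text
t: 4.55
position: [0.3706, 0.2791, 0.2083]
orientation: [3.141, 0.001, 2.859]
force: [-1.0, 0.3, -0.6]
opening: 0.041
```

Request:
send_rows(
  motion=[0.4, 0, 0, 0, 0, 0, 0, 0, 0, 0, 0, 0, 0, 0, 0, 0, 0, 0, 0, 0, 0, 0, 0, 40, 0],
)

```text
t: 5.18
position: [0.3697, 0.2784, 0.2468]
orientation: [-3.138, -0.003, 2.859]
force: [0.9, 0.3, -0.1]
opening: 0.0854
```

Request:
send_rows(
  motion=[0, 0, 0, 40, 0, 0, 0, 0, 80, 0, 0, 0, -40, 90, 0, 0, 0, -90, 90, 0, 0, 0, -140, 90, 0],
)

```text
t: 5.8
position: [0.3695, 0.1372, 0.3371]
orientation: [-3.138, -0.002, 2.86]
force: [-0.1, 0.1, 0.7]
opening: 0.0852
```

```bash
python3 snap.py side s4 140 80 200 150 4;python3 snap.py top t4 130 230 200 120 4
```

```text
(no output)
```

View pics/t4.png

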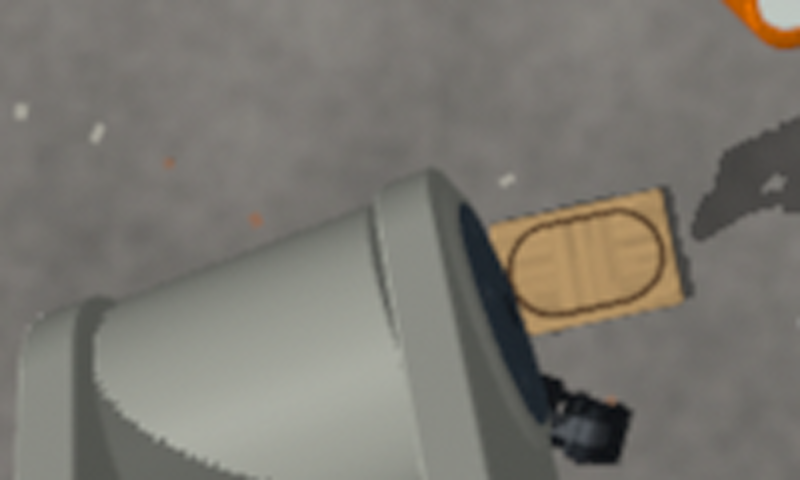

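View pics/s4.png

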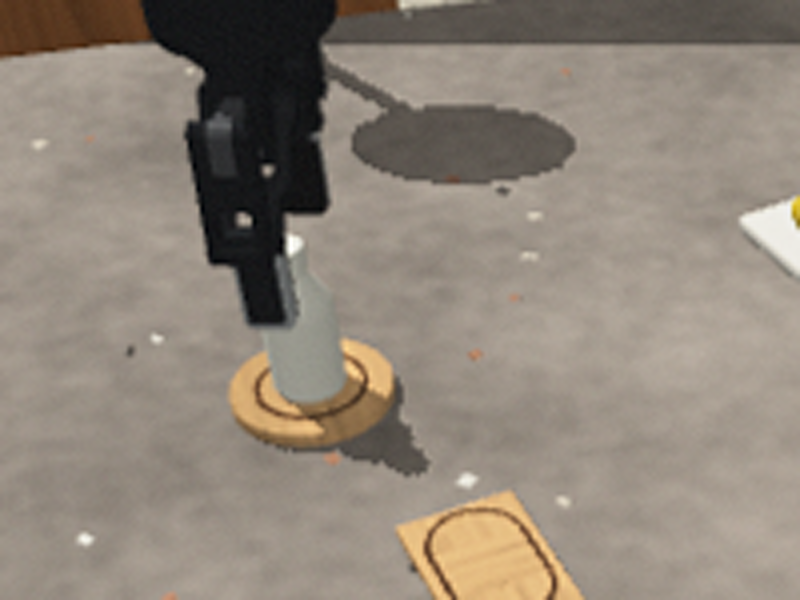

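The squeeze bottle stands upright inside the large ring. Next is the drop bottle at about (345,-260).

Request:
send_rows(
  motion=[0, -3, -50, -5, 0, 0, -6, -105, -10, 0, 0, -9, -160, -15, 0, 0, -12, -215, -20, 0, 0, -15, -270, -25, 0],
)

```text
t: 6.52
position: [0.354, -0.1363, 0.3117]
orientation: [-3.137, -0.002, 2.856]
force: [1.0, -0.1, 0.8]
opening: 0.0853
```

Request:
send_rows(
  motion=[0, -5, -55, 0, 0, 0, -9, -110, -15, 0, 0, -10, -127, -30, 0, 0, -10, -127, -40, 0, 0, -10, -127, -40, 0],
)

```text
t: 7.15
position: [0.3439, -0.2624, 0.271]
orientation: [-3.138, -0.004, 2.856]
force: [-1.1, -0.7, 0.1]
opening: 0.0857
```

Request:
send_rows(
  motion=[0, 1, 2, -40, 0, 0, 1, 2, -75, 0, 0, 1, 2, -92, 0, 0, 1, 2, -92, 0],
)

```text
t: 7.65
position: [0.3449, -0.2592, 0.1786]
orientation: [-3.138, -0.006, 2.858]
force: [0.2, 0.3, 0.1]
opening: 0.0852
```

```bash
python3 snap.py side s5 180 300 160 120 5;python3 snap.py top t5 130 230 200 120 4
```

```text
(no output)
```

View pics/t5.png

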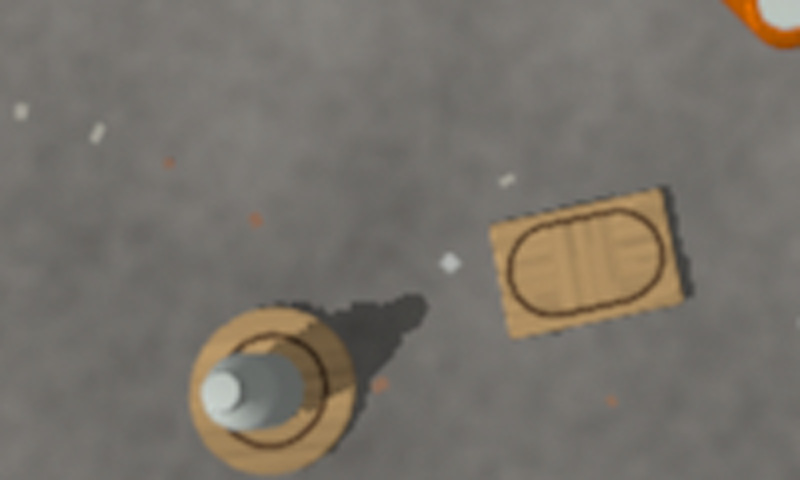

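View pics/s5.png

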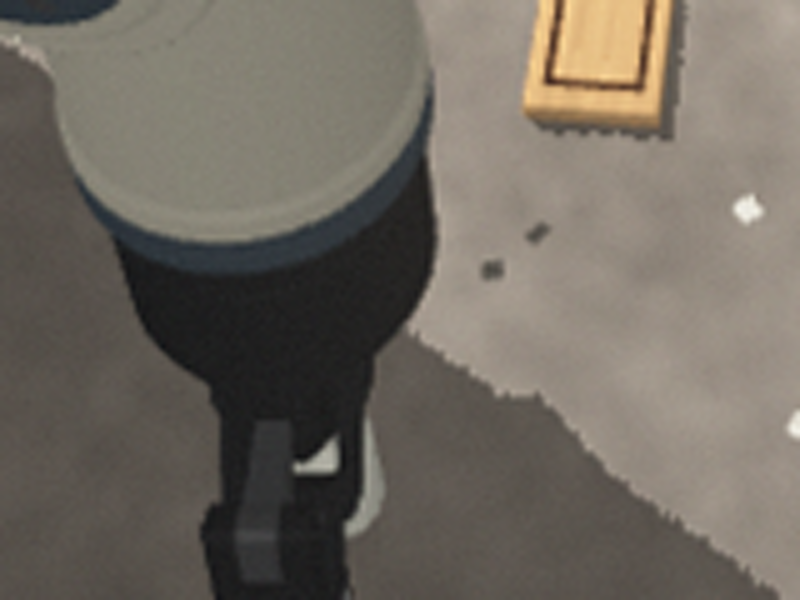

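```bash
cat > cyl.py <<'E'
import sys
from h import *
from scipy.optimize import least_squares
def cyl(f,g,r,z0,z1,zc):
    c=dict(np.load(f));Pc=cloud(c);d=np.hypot(Pc[...,0]-g[0],Pc[...,1]-g[1])
    q=Pc[(d<.045)&(Pc[...,2]>z0)&(Pc[...,2]<z1)]
    s=least_squares(lambda p:np.hypot(q[:,0]-p[0],q[:,1]-p[1])-r,g,loss="soft_l1",f_scale=.002)
    k=(d<.06)&(Pc[...,2]>zc)
    print(f,len(q),(s.x*1000).round(1),"rms",(np.sqrt((s.fun**2).mean())*1000).round(2),"cap",k.sum(),(Pc[k].mean(0)*1000).round(1))
E
python3 - <<'E'
from cyl import *
cyl("pics/t5.npz",(.370,.279),.021,.016,.058,.094)
cyl("pics/s5.npz",(.370,.279),.021,.016,.058,.094)
E
```

```text
pics/t5.npz 95 [371.2 279.2] rms 0.39 cap 84 [371.1 278.  100.9]
pics/s5.npz 0 [370. 279.] rms nan cap 0 [nan nan nan]cyl.py:9: RuntimeWarning: Mean of empty slice.
  print(f,len(q),(s.x*1000).round(1),"rms",(np.sqrt((s.fun**2).mean())*1000).round(2),"cap",k.sum(),(Pc[k].mean(0)*1000).round(1))
  ret = ret.dtype.type(ret / rcount)
  ret = um.true_divide(
```

Request:
send_rows(
  motion=[0.5, 0, 0, 0, 0, 1, 0, 0, 0, 0, 1, 0, 0, 0, 0, 1, 0, 0, 0, 0, 1, 0, 0, 0, 0],
  newtons=25,
)

```text
t: 8.38
position: [0.3455, -0.26, 0.1802]
orientation: [-3.137, -0.003, 2.857]
force: [-0.8, 0.0, 8.3]
opening: 0.0248
```

The squeeze bottle is within about 1 mm of the ring centre, and the drop bottle is gripped. I carry it to the small pad at (505.7,-386.7).

Request:
send_rows(
  motion=[1, 0, 0, 25, 0, 1, 5, -4, 55, 0, 1, 45, -36, 60, 0, 1, 90, -71, 60, 0, 1, 135, -107, 60, 0],
)

```text
t: 9.0
position: [0.4817, -0.3681, 0.2405]
orientation: [-3.137, -0.003, 2.857]
force: [1.0, -0.8, -0.3]
opening: 0.025
```

Request:
send_rows(
  motion=[1, 22, -17, -10, 0, 1, 25, -20, -25, 0, 1, 25, -20, -40, 0, 1, 25, -20, -47, 0, 1, 25, -20, -47, 0],
)

```text
t: 9.62
position: [0.5058, -0.3874, 0.1928]
orientation: [-3.138, -0.004, 2.857]
force: [-0.0, 0.2, 0.4]
opening: 0.0249
```

```bash
python3 snap.py side s6 320 340 160 140 4
```

```text
(no output)
```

View pics/s6.png

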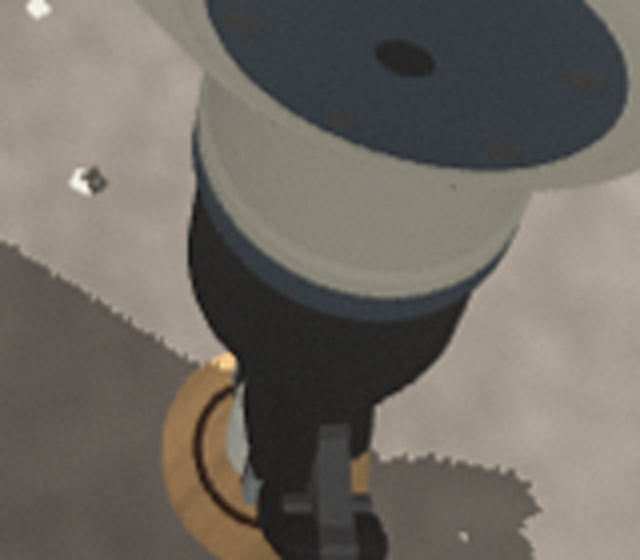

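Request:
send_rows(
  motion=[1, 0, 0, -3, 0, 1, 0, 0, -4, 0, 1, 0, 0, -4, 0],
)

```text
t: 10.05
position: [0.5062, -0.3877, 0.1896]
orientation: [-3.137, -0.003, 2.857]
force: [-0.2, -0.7, 0.1]
opening: 0.0253
```

Request:
send_rows(
  motion=[0.5, 0, 0, 0, 0, 0, 0, 0, 0, 0, 0, 0, 0, 0, 0, 0, 0, 0, 0, 0, 0, 0, 0, 40, 0],
)

```text
t: 10.68
position: [0.5051, -0.3868, 0.2272]
orientation: [-3.139, -0.009, 2.857]
force: [0.0, -1.2, 0.3]
opening: 0.0851
```

Request:
send_rows(
  motion=[0, 0, 0, 45, 0, 0, 5, 30, 80, -5, 0, 15, 85, 90, -12, 0, 30, 140, 90, -20, 0, 45, 195, 90, -28],
)

```text
t: 11.3
position: [0.5503, -0.1903, 0.3177]
orientation: [-3.14, -0.008, 2.363]
force: [0.9, -0.1, 0.0]
opening: 0.0855
```

```bash
python3 snap.py side s7 320 340 160 140 4;python3 snap.py top t7 430 200 120 120 5; python3 -c "
from cyl import *
cyl('pics/t7.npz',(.506,-.386),.013,.016,.041,.063)
cyl('pics/s7.npz',(.506,-.386),.013,.016,.041,.063)"
```

```text
pics/t7.npz 0 [ 506. -386.] rms nan cap 0 [nan nan nan]
pics/s7.npz 149 [ 504.4 -387.9] rms 0.33 cap 123 [ 503.4 -389.1   68.5]cyl.py:9: RuntimeWarning: Mean of empty slice.
  print(f,len(q),(s.x*1000).round(1),"rms",(np.sqrt((s.fun**2).mean())*1000).round(2),"cap",k.sum(),(Pc[k].mean(0)*1000).round(1))
  ret = ret.dtype.type(ret / rcount)
  ret = um.true_divide(
```

View pics/t7.png

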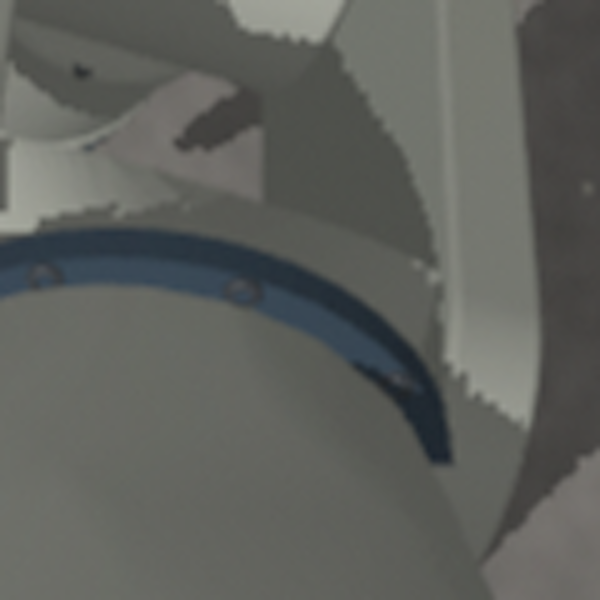

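View pics/s7.png

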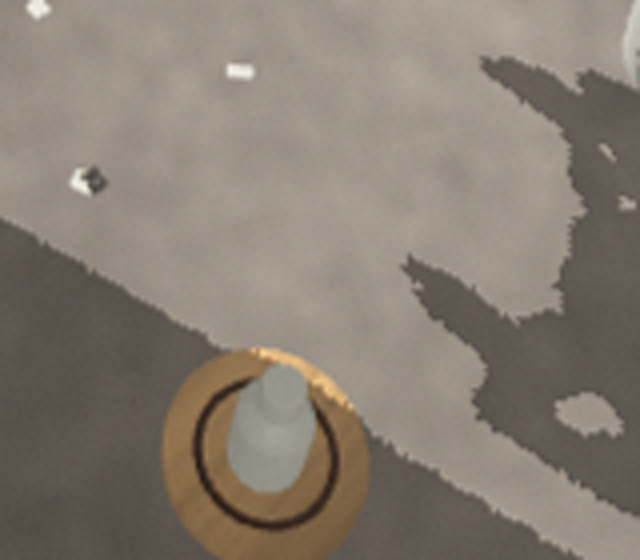

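The drop bottle stands centred in the small ring. Next is the lens case at (646.4,119.8).

Request:
send_rows(
  motion=[0, 16, 52, -8, -4, 0, 34, 108, -16, -8, 0, 52, 164, -24, -10, 0, 70, 220, -32, -10, 0, 88, 275, -40, -10],
)

```text
t: 12.02
position: [0.6395, 0.0889, 0.2772]
orientation: [-3.141, -0.009, 2.193]
force: [1.1, -0.3, 1.0]
opening: 0.0857
```

Request:
send_rows(
  motion=[0, 8, 35, -20, 0, 0, 8, 35, -40, 0, 0, 8, 35, -40, 0],
)

```text
t: 12.4
position: [0.6465, 0.1229, 0.2352]
orientation: [-3.137, -0.01, 2.194]
force: [-0.9, 0.6, -0.4]
opening: 0.0855
```

Request:
send_rows(
  motion=[0, 1, -4, -25, 0, 0, 1, -4, -48, 0, 0, 1, -4, -58, 0, 0, 1, -4, -58, 0],
)

```text
t: 12.9
position: [0.6474, 0.1179, 0.1772]
orientation: [-3.136, -0.011, 2.193]
force: [0.4, 0.8, 0.6]
opening: 0.0852
```

```bash
python3 snap.py side s8 290 110 160 120 5;python3 snap.py top t8 210 150 120 100 6
```

```text
(no output)
```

View pics/s8.png

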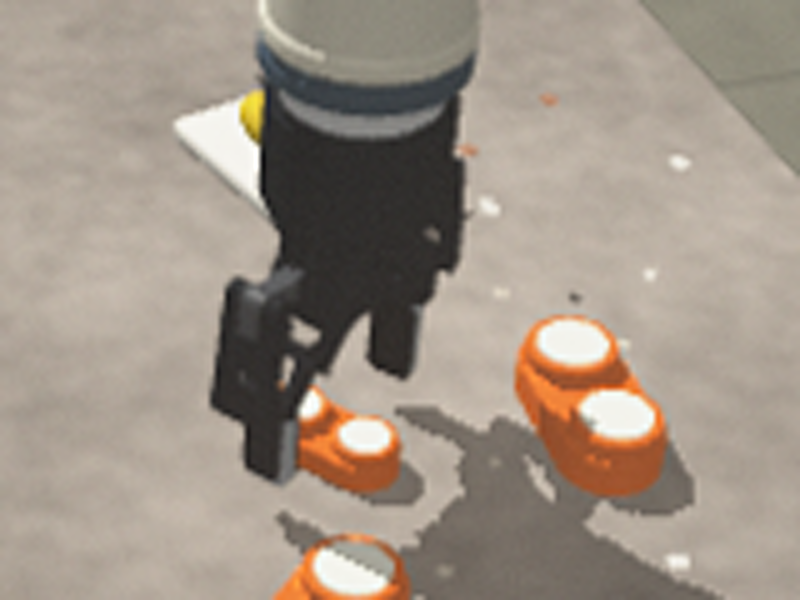

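View pics/t8.png

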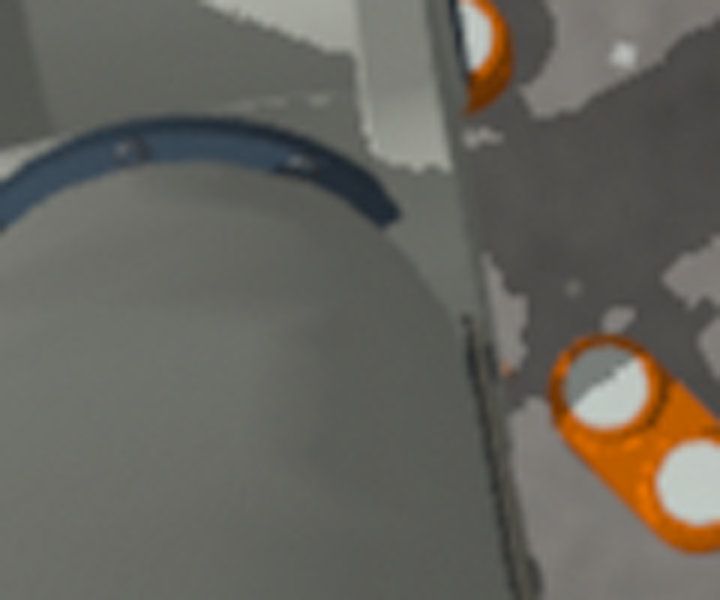

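The case sits between the fingers, with the near one at (270,440) and the far one at (390,340). I close.

Request:
send_rows(
  motion=[0.5, 0, 0, 0, 0, 1, 0, 0, 0, 0, 1, 0, 0, 0, 0, 1, 0, 0, 0, 0, 1, 0, 0, 0, 0],
  newtons=25,
)

```text
t: 13.62
position: [0.6481, 0.1186, 0.1787]
orientation: [-3.138, -0.01, 2.193]
force: [-1.6, -0.7, 5.6]
opening: 0.031
```

```bash
python3 snap.py side s9 290 110 160 120 5
```

```text
(no output)
```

View pics/s9.png

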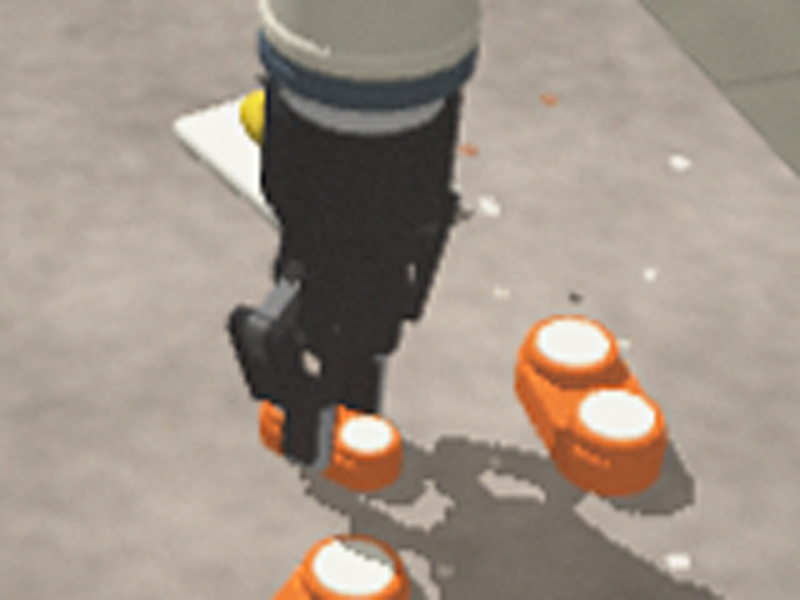

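Request:
send_rows(
  motion=[1, 0, 0, 25, 0, 1, -8, 0, 55, 0, 1, -60, -5, 60, -8, 1, -115, -10, 60, -16, 1, -165, -14, 60, -25],
)

```text
t: 14.3
position: [0.4811, 0.1044, 0.2387]
orientation: [-3.138, -0.01, 1.752]
force: [0.4, -0.7, -0.1]
opening: 0.0312
```

Request:
send_rows(
  motion=[1, -35, -3, -10, 0, 1, -44, -4, -30, 0, 1, -44, -4, -40, 0, 1, -44, -4, -40, 0],
)

```text
t: 14.8
position: [0.4376, 0.1005, 0.1982]
orientation: [-3.138, -0.01, 1.752]
force: [1.1, 0.1, -1.1]
opening: 0.0313
```

```bash
python3 snap.py side s10 190 140 160 120 5
```

```text
(no output)
```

View pics/s10.png

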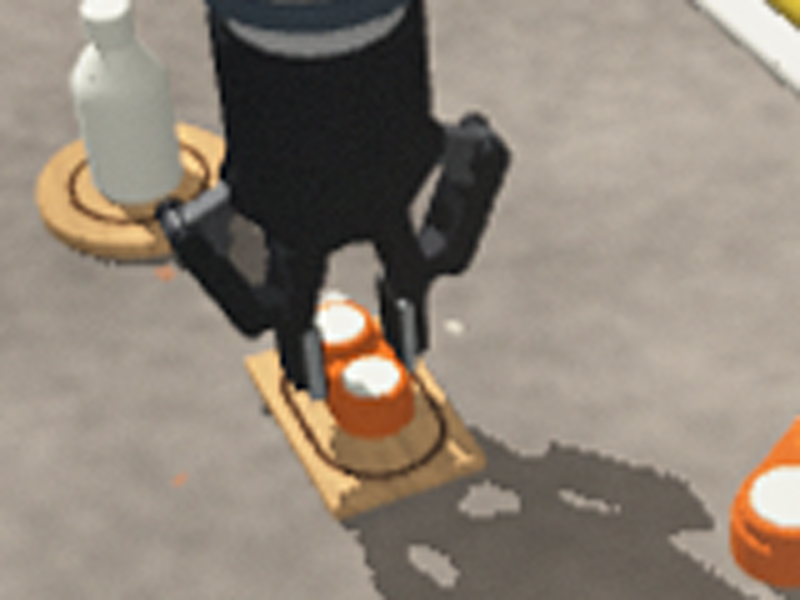

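The case is over the oval outline and aligned with it. I lower and release.

Request:
send_rows(
  motion=[1, 1, 0, -8, 0, 1, 1, 0, -11, 0, 1, 1, 0, -11, 0],
)

```text
t: 15.22
position: [0.4389, 0.1005, 0.1874]
orientation: [-3.138, -0.01, 1.752]
force: [-0.1, -0.8, -0.4]
opening: 0.0308
```

Request:
send_rows(
  motion=[0.5, 0, 0, 0, 0, 0, 0, 0, 0, 0, 0, 0, 0, 0, 0, 0, 0, 0, 0, 0, 0, 0, 0, 40, 0],
)

```text
t: 15.85
position: [0.4379, 0.1002, 0.226]
orientation: [-3.133, -0.009, 1.752]
force: [0.7, -0.2, -0.5]
opening: 0.0855
```

Request:
send_rows(
  motion=[0, 0, 0, 45, 0, 0, 10, -30, 80, -5, 0, 45, -70, 80, -12, 0, 85, -110, 80, -20, 0, 125, -150, 80, -30],
)

```text
t: 16.48
position: [0.5639, -0.0512, 0.3063]
orientation: [-3.133, -0.01, 1.223]
force: [0.6, 0.5, -0.7]
opening: 0.0854
```

```bash
python3 snap.py top t11 0 0 640 480 1;python3 snap.py side s11 190 140 160 120 5; python3 - <<'E'
from h import *
c=dict(np.load("pics/t11.npz"));H=hsv(c)
o=((H[...,0]<12)&(H[...,1]>185)&(H[...,2]>60))
for r in rect(c,cv2.morphologyEx(o.astype(np.uint8),cv2.MORPH_CLOSE,np.ones((5,5))),.018,60):print(*r)
E
```

```text
(no output)
```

View pics/t11.png

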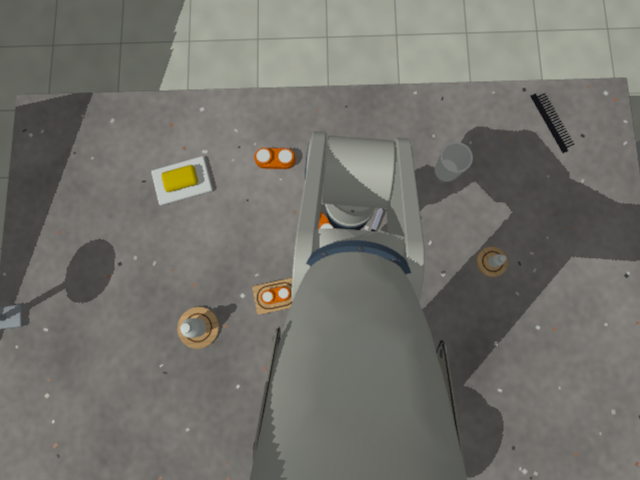

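View pics/s11.png

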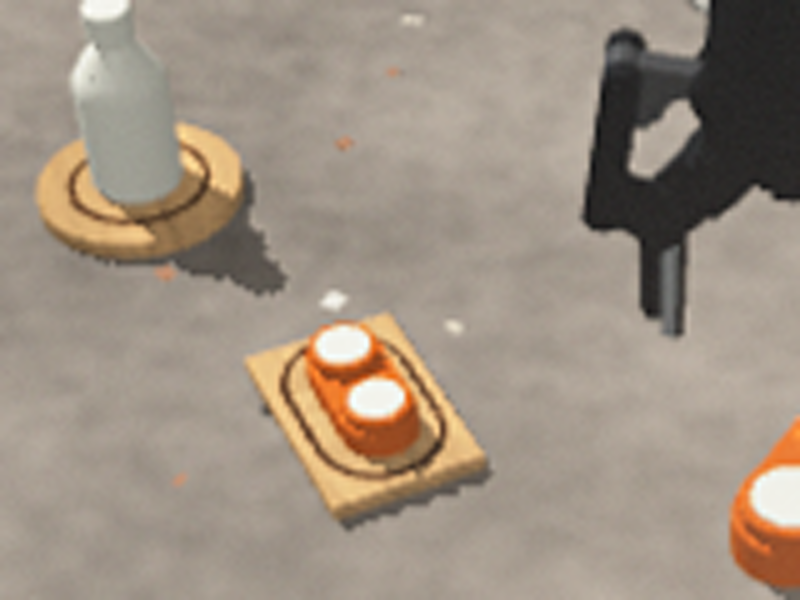

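The case lies lids up inside the oval. Now I refine the inserter pose and check the case lids.

```bash
python3 - <<'E'
from h import *
c=dict(np.load("pics/t11.npz"));H=hsv(c);w=((H[...,1]<60)&(H[...,2]>150)).astype(np.uint8)
w[:282]=0;w[310:]=0;w[:,:255]=0;w[:,294:]=0
L=[]
for k in cv2.findContours(w,0,1)[0]:
    if cv2.contourArea(k)>15:
        M=cv2.moments(k);L.append((M['m10']/M['m00'],M['m01']/M['m00']))
P=ray(c,L,.026)[:,:2]*1000;print("lids",P.round(1).tolist(),P.mean(0).round(1),np.degrees(np.arctan2(*(P[0]-P[1])[::-1])).round(1))
for f,x0,y0,x1,y1 in(("top0",362,196,394,240),("side0",355,275,415,305)):
    c=dict(np.load(f"pics/{f}.npz"))
    g=c["color"].astype(int)[y0:y1,x0:x1]; med=np.median(g.reshape(-1,3),0)
    m=(np.abs(g-med).sum(2)>60)
    V=cv2.resize(c["color"][y0:y1,x0:x1],None,fx=12,fy=12,interpolation=cv2.INTER_NEAREST); cv2.imwrite(f"pics/ins_{f}.png",V)
    b=(g[...,0]-g[...,2]>15); v,u=np.nonzero(b); P=ray(c,np.c_[u+x0,v+y0],.009)[:,:2]*1000
    mu=P.mean(0);d=np.linalg.svd(P-mu)[2][0]; t=(P-mu)@d; print(f,"blue",len(P),mu.round(1),np.degrees(np.arctan2(d[1],d[0])).round(1),t.min().round(1),t.max().round(1),"mid",(mu+d*(t.min()+t.max())/2).round(1))
E
```

```text
lids [[435.7, 120.7], [441.9, 85.1], [448.5, 64.0]] [442.   89.9] 99.9
top0 blue 36 [ 607.2 -130.6] 157.8 -22.0 20.6 mid [ 607.9 -130.9]
side0 blue 48 [ 606.2 -133.5] -22.3 -20.2 20.1 mid [ 606.2 -133.5]
```

View pics/ins_top0.png

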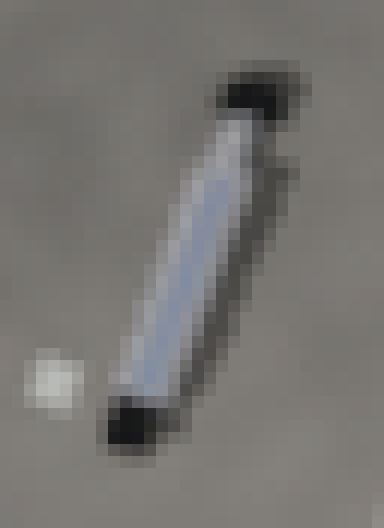

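View pics/ins_side0.png

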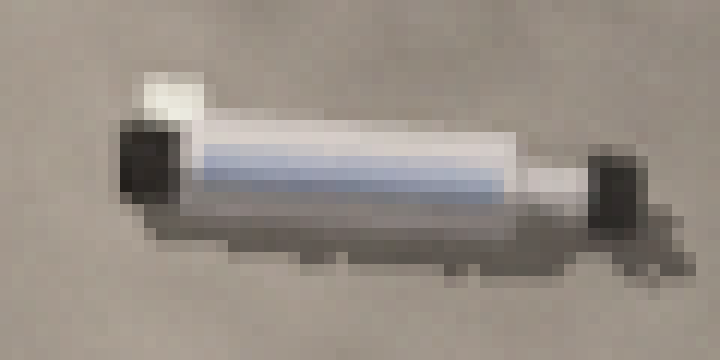

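```bash
python3 - <<'E'
from h import *
c=dict(np.load("pics/top0.npz"));P=ray(c,[(383.2,202.2),(372.2,233.6)],.006)[:,:2]*1000;print(P.round(1),P.mean(0).round(1),np.linalg.norm(P[0]-P[1]),np.degrees(np.arctan2(*(P[0]-P[1])[::-1])))
c=dict(np.load("pics/side0.npz"));P=ray(c,[(355+648/12,275+195/12),(355+118/12,275+162/12)],.006)[:,:2]*1000;print(P.round(1),P.mean(0).round(1),np.linalg.norm(P[0]-P[1]),np.degrees(np.arctan2(*(P[0]-P[1])[::-1])))
E
```

```text
[[ 649.2 -147.6]
 [ 575.4 -119.2]] [ 612.3 -133.4] 79.04885457665263 -21.008869101864175
[[ 648.9 -148.1]
 [ 576.5 -120.3]] [ 612.7 -134.2] 77.60763452975772 -21.054188435310657
```

Request:
send_rows(
  motion=[0, 10, -16, -10, 10, 0, 20, -32, -20, 20, 0, 30, -48, -30, 30, 0, 40, -64, -35, 40, 0, 46, -80, -40, 50],
)

```text
t: 17.2
position: [0.6123, -0.1333, 0.266]
orientation: [-3.136, -0.01, 2.1]
force: [-0.1, 0.2, 0.3]
opening: 0.0851
```

Request:
send_rows(
  motion=[0, 0, 0, -10, 10, 0, 0, 0, -20, 20, 0, 0, 0, -30, 30, 0, 0, 0, -35, 38, 0, 0, 0, -35, 38],
)

```text
t: 17.82
position: [0.6118, -0.1329, 0.2305]
orientation: [-3.136, -0.012, 2.763]
force: [0.6, 0.4, 0.1]
opening: 0.0851
```

Request:
send_rows(
  motion=[0, -2, 1, -25, 0, 0, -2, 1, -45, 0, 0, -2, 1, -54, 0, 0, -2, 1, -54, 0],
)

```text
t: 18.32
position: [0.6097, -0.1319, 0.1758]
orientation: [-3.136, -0.013, 2.763]
force: [0.3, 0.4, -0.3]
opening: 0.0855
```

```bash
python3 snap.py side s12 320 210 160 120 5
```

```text
(no output)
```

View pics/s12.png

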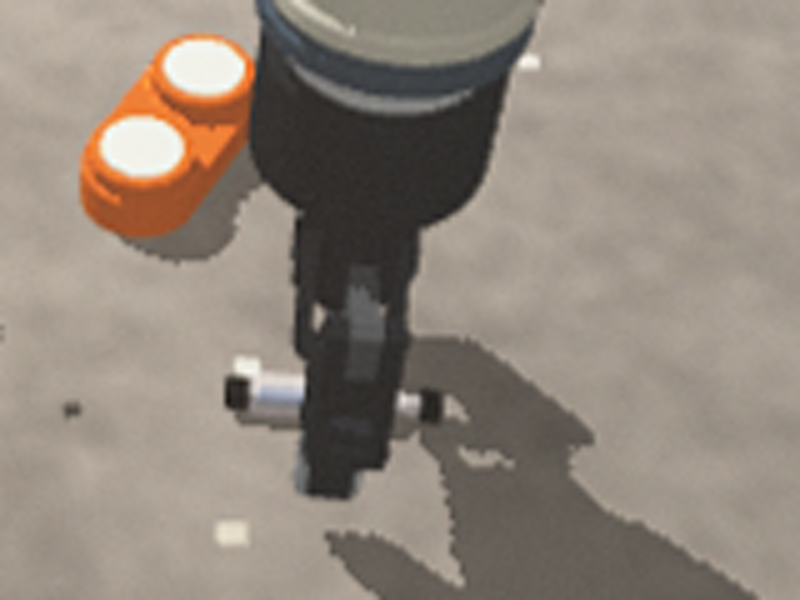

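The fingers straddle the inserter with the grip between them. I close.

Request:
send_rows(
  motion=[0.5, 0, 0, 1, 0, 1, 0, 0, 1, 0, 1, 0, 0, 1, 0, 1, 0, 0, 1, 0, 1, 0, 0, 1, 0],
  newtons=25,
)

```text
t: 19.0
position: [0.6101, -0.132, 0.1777]
orientation: [-3.136, -0.011, 2.763]
force: [-0.8, 0.1, 2.9]
opening: 0.0111
```

Request:
send_rows(
  motion=[1, 0, 0, 0, 0, 1, 0, 0, 25, 0, 1, 0, 0, 60, 0, 1, 0, 0, 60, 0],
)

```text
t: 19.5
position: [0.6112, -0.1322, 0.2402]
orientation: [-3.137, -0.007, 2.763]
force: [-0.4, -0.1, 0.4]
opening: 0.0109
```

```bash
python3 snap.py side s13 320 190 160 120 5
```

```text
(no output)
```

View pics/s13.png

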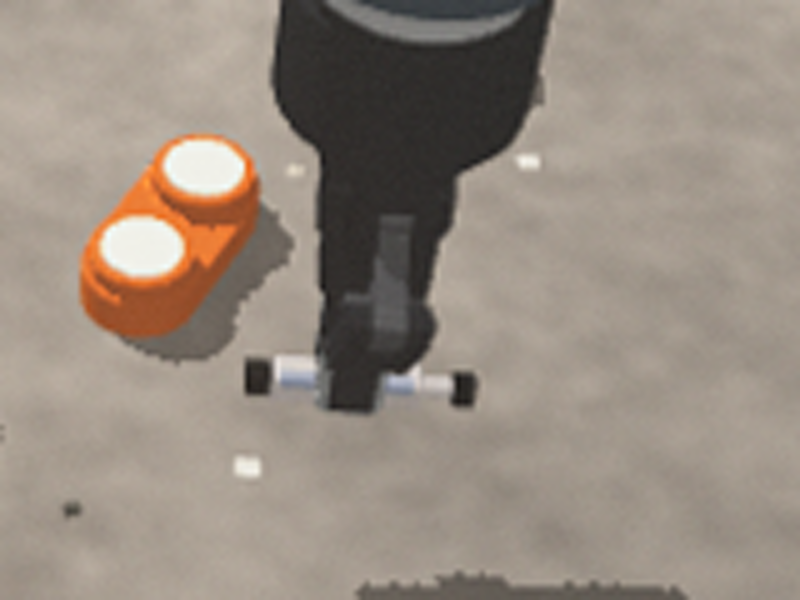

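Request:
send_rows(
  motion=[1, -16, 3, 0, -10, 1, -32, 7, 0, -20, 1, -48, 11, 0, -30, 1, -64, 14, 0, -40, 1, -80, 18, 0, -50],
)

```text
t: 20.18
position: [0.5294, -0.1138, 0.2375]
orientation: [-3.135, -0.01, 1.884]
force: [0.6, -0.6, -0.1]
opening: 0.0108
```

Request:
send_rows(
  motion=[1, -16, 4, 0, -10, 1, -32, 8, 0, -20, 1, -48, 12, 0, -30, 1, -63, 15, 0, -40, 1, -63, 15, 0, -40],
)

```text
t: 20.8
position: [0.4652, -0.0986, 0.2366]
orientation: [-3.132, -0.01, 1.187]
force: [1.1, -1.0, 0.5]
opening: 0.0111
```

Request:
send_rows(
  motion=[1, 4, -1, -20, 1, 1, 4, -1, -38, 1, 1, 4, -1, -38, 1],
)

```text
t: 21.18
position: [0.4691, -0.0996, 0.1973]
orientation: [-3.13, -0.009, 1.208]
force: [-0.1, -0.1, 0.3]
opening: 0.0111
```

```bash
python3 snap.py side s14 230 220 160 120 5
```

```text
(no output)
```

View pics/s14.png

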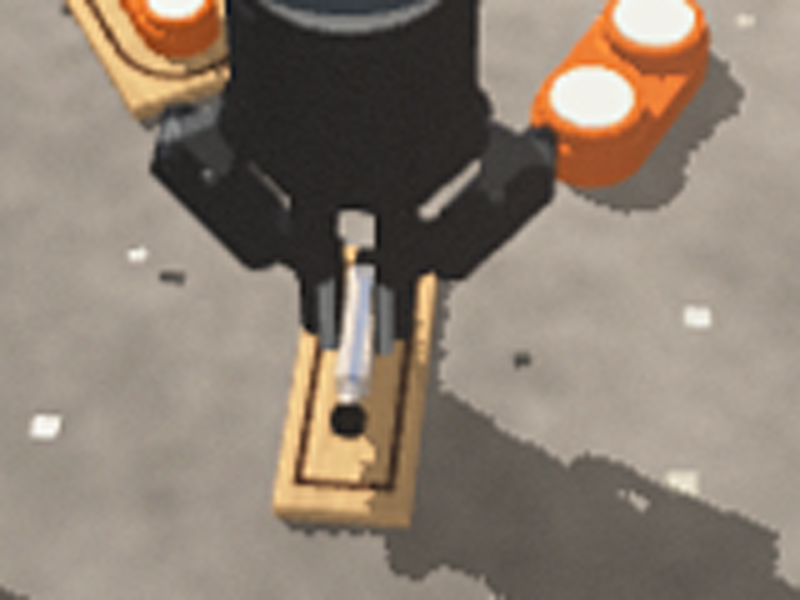

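The inserter is aligned over the long pad. I lower and release.

Request:
send_rows(
  motion=[1, 0, 0, -7, 0, 1, 0, 0, -11, 0, 1, 0, 0, -11, 0],
)

```text
t: 21.6
position: [0.4693, -0.0996, 0.1869]
orientation: [-3.131, -0.01, 1.208]
force: [-0.2, -0.8, -0.4]
opening: 0.0111
```

Request:
send_rows(
  motion=[0.8, 0, 0, 0, 0, 0.4, 0, 0, 0, 0, 0, 0, 0, 0, 0, 0, 0, 0, 0, 0, 0, 0, 0, 40, 0],
)

```text
t: 22.22
position: [0.4682, -0.0994, 0.2254]
orientation: [-3.125, -0.009, 1.208]
force: [1.0, 0.5, -0.2]
opening: 0.085
```

Request:
send_rows(
  motion=[0, 0, 0, 50, 0, 0, 0, 0, 100, 0, 0, -10, -50, 110, 0, 0, -25, -105, 110, 0, 0, -40, -160, 110, 0],
)

```text
t: 22.85
position: [0.4277, -0.2607, 0.3359]
orientation: [-3.127, -0.009, 1.209]
force: [1.0, -1.0, -0.6]
opening: 0.0857
```

Request:
send_rows(
  motion=[0, -10, -50, 0, 0, 0, -25, -100, 0, 0, 0, -45, -150, 0, 0, 0, -65, -200, 0, 0, 0, -65, -200, 0, 0],
)

```text
t: 23.48
position: [0.3612, -0.4636, 0.3359]
orientation: [-3.127, -0.007, 1.205]
force: [0.1, 0.3, -0.6]
opening: 0.0856
```

```bash
python3 snap.py side s15 0 0 640 480 1;python3 snap.py top t15 0 0 640 480 1; python3 -c "
from cyl import *
for n in 'ts':
  cyl(f'pics/{n}15.npz',(.506,-.386),.013,.016,.041,.063)
  cyl(f'pics/{n}15.npz',(.370,.279),.021,.016,.058,.094)
  c=dict(np.load(f'pics/{n}15.npz')); cv2.imwrite(f'pics/{n}15z.png',cv2.resize(c['color'][250:350,240:420] if n=='t' else c['color'][190:340,220:360],None,fx=4,fy=4,interpolation=2))"
```

```text
pics/t15.npz 51 [ 505.7 -388.9] rms 0.5 cap 36 [ 505.3 -387.6   68.9]
pics/t15.npz 95 [371.2 279.3] rms 2.36 cap 86 [371.1 277.6 101.2]
pics/s15.npz 151 [ 504.3 -387.9] rms 0.35 cap 122 [ 503.4 -389.1   68.7]
pics/s15.npz 0 [370. 279.] rms nan cap 0 [nan nan nan]cyl.py:9: RuntimeWarning: Mean of empty slice.
  print(f,len(q),(s.x*1000).round(1),"rms",(np.sqrt((s.fun**2).mean())*1000).round(2),"cap",k.sum(),(Pc[k].mean(0)*1000).round(1))
  ret = ret.dtype.type(ret / rcount)
  ret = um.true_divide(
```

View pics/t15.png

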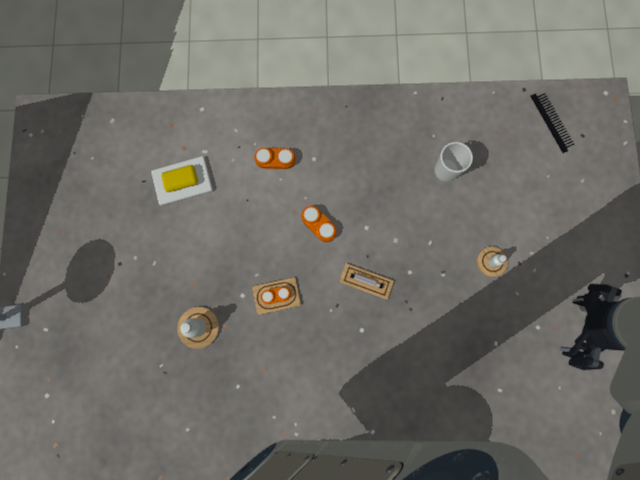

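View pics/t15z.png

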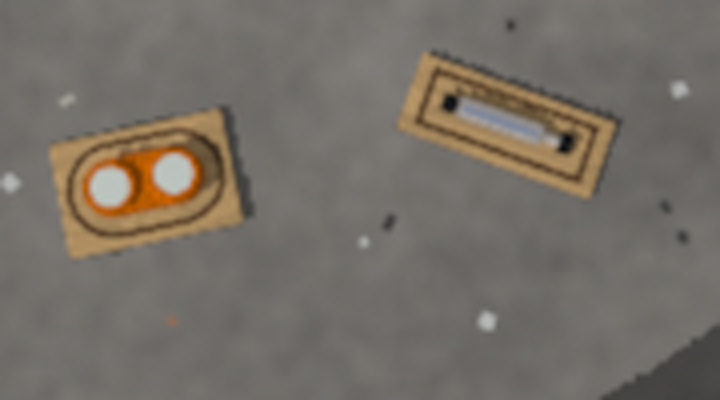

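View pics/s15z.png

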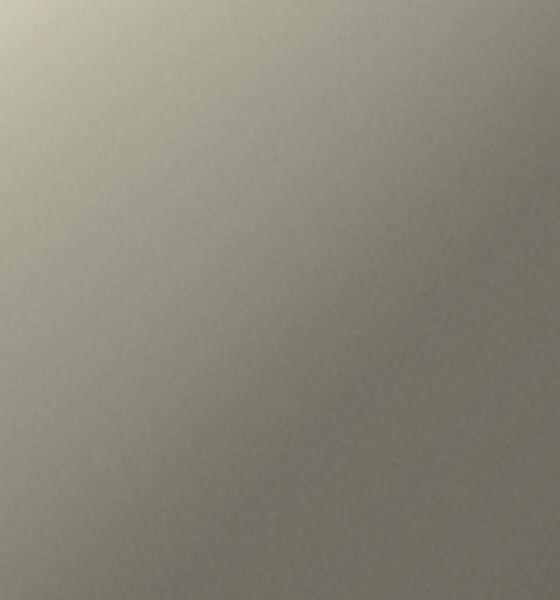

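All four pieces sit well inside their outlines: the squeeze bottle at (198,327), the case at (276,295), the inserter at (367,280) and the drop bottle at (495,260). The tumbler and soap dish haven't moved, and the arm is clear, so I hand the job in.

```bash
python3 -c "
from cell import robot
print(robot.finish_job()); print(robot.get_state()['t'])"
```

```text
the job is handed in; nothing more can be done
None
the job is handed in; nothing more can be done
```

I placed all four pieces on their pads in the order you gave, and handed the job in at about 24 s of the 112 s limit. Of the three orange cases I used the smallest, because its lids are 35.9 mm apart and the other two measure about 52 mm.

| Piece | Last check against its outline |
|---|---|
| Squeeze bottle | upright, about 1 mm from centre |
| Drop bottle | upright, about 2 mm from centre |
| Lens case | lids up, about 1 mm from centre, within about 1° of lengthwise |
| Inserter | about 2 mm from centre by eye in the top view, roughly in line with the outline |

- **Bystanders:** the tumbler and soap dish look unmoved in the last top picture. The two larger orange cases were not touched.
- **Camera disagreement:** the two cameras differ by about 1.5 to 3 mm, so the offsets above carry that much doubt.
- **Missing check:** in the last pictures the arm blocked the side camera's view of everything except the drop bottle. The final check of the other three is from the top camera only. Earlier side pictures did show the bottle and the case correctly placed, but there is none of the inserter after release.

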